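# Turn the welding current up to the fifth click

## Robot

A 6-joint arm with a two-finger parallel gripper is mounted at the origin on the work surface; the furniture and walls round the work are solid. World frame = base frame: x ahead of the robot, y to its left, z up, the work surface at z = 0. Lengths are in m, angles in rad, forces in N, time in s.
With the tool pointing down it reaches from about 0.3 to 0.875 m from the base axis. Payload 6.4 kg.
Tool frame: the origin (TCP) lies midway between the tips of the shut fingers; the grasp point (between the pads) lies 19 mm behind it (ctrl.tcp_to_grasp is the distance from the TCP to the grasp point, in m); z points along the fingers, y is the direction in which the jaws open and shut (so a half turn about z gives the same grasp; the last joint's range is limited). The gripper opens to 85 mm and grips with 20 to 120 N. Pads are 22 mm wide; open, the fingers measure 114 mm over their backs; the gripper's body (76 mm by 85 mm) begins 54 mm behind the grasp point. The pads swing forward as they close: fully open they stand 13 mm farther back than shut.
Start: joints at [1.067, 0.181, 1.607, -0, 1.354, -0.206], TCP at [0.169, 0.55, 0.231] pointing down, gripper open.
Joint ranges: [-2.99, 2.99], [-0.89, 2.07], [0.3, 2.58], [-1.14, 4.28], [0, 2.63], [-3.12, 3.12]. Speed limits (rad/s): [2.57, 2.57, 3.01, 3.14, 3.14, 3.14].

## Interface

Orientations are given as a unit quaternion [w, x, y, z].
In Python, from bench import monitor, imaging, order, spotter, ctrl gives the robot as it stands.
- The arm moves only by the shell command python3 -m pendant 'ROWS'. ROWS is JSON, a list that holds one entry, the list of rows, each a list of 5 numbers: the shift along the world's x, y, z in mm, then the turn about the world's z in degrees, then the finger opening in mm, from 0 to 85.4. A call has 1 to 8 rows; each row shifts and turns the commanded pose from where the row before left it; what a row does not reach is not made up. A row lasts 1/8 s, in which the tool goes at most 62.5 mm and 10.7 degrees, less where a joint would pass 70% of its speed; a pose out of reach is approached as far as the arm can. A call with a gripper value outside its range is refused whole. The fingers move at their own pace and stop on an object; the grip force is fixed at half the most. Time passes only in rows, so rows that do not move let the fingers close. It gives the time, the measured TCP pose, the force and the opening at its end, in the units of the state.
- monitor.get_obs(): the state, without advancing time (a new reading comes with each control period).
- imaging.camera(name): name is "side" or "top" or "wrist"; returns a dict with "img" (480x640x3 uint8, red, green, blue), "vfov" (degrees; the focal length in pixels is half the picture's height over the tangent of half this angle, whatever the lens; pixels are square), "cx", "cy" (the principal point, pixels), "distortion" ([k1, k2, p1, p2, k3] as OpenCV has them; the pictures are not rectified), "origin" and "orientation" of the camera in the world. Camera axes: x right, y down, z forward; pixel columns grow to the right and rows downward; lengths in m; the calibration is good to about 2 mm. A picture is of the moment at which its call begins. There is no depth.
- order.hand_in(): hands the job in, once; it reports no verdict.
Trained networks look in the newest picture that a camera, given by its name, has taken for a name from the list of things; names that differ only in an ending like _2 or _b are one class to them, and where a whole thing is asked for, a point or a joint stands for the part that bears it (a point fixed in the world has none). Each returns a list of dicts, best first, with "confidence" (0 to 1); they miss things now and then, are a little off and sometimes report something else, mostly with a low value. They report only what shows in the picture. A call takes as long as a camera call.
- spotter.recognise(camera, thing): "at" ([x, y, z] in m, in the coordinates of the camera as it stood for that picture, good to about 4 mm: the middle of the surface that is visible of it).
- spotter.tip_of(camera, thing): "at" ([x, y, z] in m, in the coordinates of the camera as it stood for that picture, good to about 4 mm: a listed point, or the origin of a listed thing).
The state is a dict: "time_s": time; "q": joint angles; "dq": joint speeds; "joint_efforts": joint torques, N m; "eef_pos": TCP position; "eef_rot": TCP orientation; "wrist_force": force on the tool from outside, world axes, zero at the start; "torque": the same for the moment, N m; "opening": opening from 0.0 (shut) to 1.0 (fully open).
Only numpy, scipy, OpenCV 4.12 (cv2) and the standard library are available. Lean on these libraries where they do the work, as an engineer would, in place of code of your own. Each camera call takes 0.05 s, during which the arm holds its last target. There are 200 camera calls.

## Task

Turn the welding current up to its fifth position: with a fingertip gently push the pointer lever of the rotary selector on the grey control box clockwise (seen from above), click by click, until it rests at the fifth of the seven marks (the leftmost mark is the first), and do not click past it. Then press the round button on the same box fully down with a fingertip to confirm the setting, and let it come back up; do not press it before the lever is set. Only push and press: do not lift or shift the tools and parts that lie around, nor the nut on top of the box.

Things in the scene. Friction and masses are not known exactly. Their poses are not given: they have to be found in the camera images.
- control_box: Grey metal control box screwed to the bench, 170 mm (its x) by 220 mm (its y); its flat aluminium top panel is 60 mm above the bench. Origin: centre of its underside, at bench level; z up. Seen from the robot the selector is towards its left (+y), the button at its near right corner.
- selector_axis (a point): Where the selector's vertical turning axis meets the panel's surface, at (5, 25, 60) mm in the box's frame, axes parallel to the box's. Round it, 69 mm out, seven small black marks on the panel show the click positions, 30 degrees apart: the first in the box's +y direction (left), the fourth in +x (away from the robot), the seventh in -y.
- selector_tip (a point): Point on the top and centre line of the pointer lever, 50 mm from the axis, 30 mm above the panel. The lever: black straight bar 14 mm wide, upright sides, 55 mm long from the axis to its pointing end (white line) and 22 mm behind, 8 to 30 mm above the panel; below it a black hub disc, radius 24 mm (a flat ring to 29), top 10 mm above the panel.
- selector (a joint): Lever angle, rad, growing clockwise from above: 0 at the first mark, pi/6 more per mark, pi (stop) at the seventh. Spring detents hold it at the marks: moving on takes about 2 to 4 N at 40 mm from the axis; half way to the next mark it snaps on to it by itself and stays. It starts at the first, second or third mark.
- set_button (a joint): Travel of the spring push button in m: 0 up, 0.006 fully down (about 5 N); it counts as pressed beyond 0.0045 and comes back up by itself.
- set_button_top (a point): Centre of the top of the push button's steel cap, a disc of 13 mm radius in a dark steel housing, at (-52, -72) mm in the box's frame. It is pressed straight down.
- nut: M16 steel hex nut, 24 mm across flats, 14 mm high, lying loose on the panel at the box's far right corner; loose, to be left alone. Origin: centre of its underside.
- channel: bright folded channel piece, 37x105x26 mm, on the bench beside the box's left side; loose, to be left alone. Origin: centre of its underside.
- marker: paint marker, 18x126x18 mm, on the bench beside the box's right side; loose, to be left alone. Origin: centre of its underside.
- bolt: M16 bolt, 80 mm long, 24 mm high, on the bench behind the box; loose, to be left alone. Origin: centre of its underside.
- pliers: locking pliers, 41x228x14 mm, on the bench between the robot and the box; loose, to be left alone. Origin: centre of its underside.
- pipe: sawn ring of steel pipe, 48 mm across, 52 mm high, standing on the bench to the right of the box; loose, to be left alone. Origin: centre of its underside.
- mug: enamel mug, 83x112x81 mm, at the far left of the bench; loose, to be left alone. Origin: centre of its underside.
- tape: tape measure, 32x82x66 mm, standing at the left of the bench; loose, to be left alone. Origin: centre of its underside.

How it is judged:
On the way, in this order (a step that is already met when the one before it is completed fails the run):
1. the lever stands at the fifth mark (value of joint selector between 1.9444 and 2.2444 rad), for 0.2 s.
2. then the button is pressed down by the fingers, the lever still at the fifth mark (all of step 1 and value of joint set_button above 0.0045 m and contact force between the fingers and control_box above 1 N), for 0.05 s.
At the end, for the whole second after the job is handed in: The lever rests at the fifth mark (2.094 rad, within 0.15), and the button is up again (within 1.5 mm) (all of step 1 and velocity of joint selector between -0.05 and 0.05 rad/s and value of joint set_button below 0.0015 m); the robot touches nothing.
It fails at once if the lever goes past the fifth mark (more than half a click beyond it) (value of joint selector above 2.3944 rad).
It fails at once if the button is pressed (over 3 mm) while the lever is not at the fifth mark (value of joint set_button above 0.003 m and not (value of joint selector between 1.9444 and 2.2444 rad)).
It fails at once if the box, lever or button is pushed hard (over 40 N) (contact force between the arm and control_box above 40 N).
It fails at once if the fingers push the box, lever or button hard (over 40 N) (contact force between the fingers and control_box above 40 N).
It fails at once if a loose tool or part is lifted or shifted by more than 15 mm (distance of any of nut, channel, marker, bolt, pliers, pipe, mug, tape from where it was at the start of the episode above 0.015 m).
It also fails if it takes over 56 s, if anything falls off the work surface, if the arm or the gripper's body presses on something with over 40 N, if the wrist force passes 120 N, or if a joint passes its speed limit or range.

## Working session

There is one attempt and no reset: what is moved stays moved. The work goes in short steps, Python scripts to look and compute and a shell command to move; the robot and the scene stay as the last step left them, time stands still between calls to the robot, and variables do not carry over. Pictures are saved under pics/ and viewed, about 8 in all and at most 12, crops included, and the job is handed in when it is done.

```bash
mkdir -p pics; cat > h.py <<'E'
import numpy as np, cv2
from scipy.spatial.transform import Rotation as R
from bench import monitor, imaging, order, spotter, ctrl
def pose(c):
    q=c["orientation"]; return R.from_quat([q[1],q[2],q[3],q[0]]), np.array(c["origin"])
def save(c,n): cv2.imwrite(f"pics/{n}.png",c["img"][:,:,::-1])
def K(c):
    f=240/np.tan(np.radians(c["vfov"])/2); return np.array([[f,0,c["cx"]],[0,f,c["cy"]],[0,0,1]])
def w(c,p): r,o=pose(c); return r.apply(p)+o
def px(c,P):
    r,o=pose(c); return cv2.projectPoints(r.inv().apply(np.atleast_2d(P)-o),np.zeros(3),np.zeros(3),K(c),np.array(c["distortion"],float))[0][:,0]
def atz(c,u,z):
    r,o=pose(c); n=cv2.undistortPoints(np.array(u,float).reshape(-1,1,2),K(c),np.array(c["distortion"],float))[:,0]
    d=r.apply(np.c_[n,np.ones(len(n))]); return o+d*((z-o[2])/d[:,2])[:,None]
E
python3 - <<'E'
from h import *
for n in("top","side"):
    c=imaging.camera(n); save(c,n+"0"); print(n,c["origin"],c["vfov"])
    for t in("control_box","selector_axis","selector_tip","set_button_top","nut","pipe","mug"):
        for d in spotter.tip_of(n,t)[:2]: print(t,round(d["confidence"],2),w(c,d["at"]).round(4),px(c,w(c,d["at"])).round())
print(monitor.get_obs())
E
```

```text
top [0.34581425 0.09183288 1.12291375] 54.39240762063523
control_box 0.89 [ 0.5495 -0.0421 -0.0062] [[378. 240.]]
selector_axis 0.61 [ 0.5632 -0.0233  0.0588] [[373. 229.]]
selector_tip 0.69 [0.59   0.0139 0.0873] [[358. 215.]]
nut 0.67 [ 0.5918 -0.1315  0.0596] [[420. 218.]]
pipe 0.85 [ 0.5277 -0.2383 -0.0038] [[459. 250.]]
mug 0.73 [ 0.5378  0.4051 -0.0006] [[195. 240.]]
side [ 0.00684313 -0.67553633  0.84240948] 56.798848094628234
control_box 0.67 [ 0.5525 -0.0446 -0.0018] [[358. 274.]]
selector_axis 0.98 [ 0.5603 -0.0195  0.0638] [[355. 249.]]
selector_axis 0.62 [ 0.5316 -0.1934  0.0017] [[389. 312.]]
selector_tip 0.65 [0.5945 0.0164 0.0938] [[358. 228.]]
nut 0.54 [ 0.5946 -0.1336  0.0625] [[394. 269.]]
nut 0.48 [ 0.5612 -0.0187  0.0623] [[355. 249.]]
pipe 0.59 [ 0.5324 -0.2408  0.0021] [[402. 324.]]
pipe 0.58 [ 0.5534 -0.0459  0.0033] [[358. 273.]]
mug 0.65 [0.5367 0.3993 0.0058] [[270. 194.]]
{'time_s': 0.8, 'q': array([ 1.06670071e+00,  1.80753423e-01,  1.60697791e+00,  1.41565835e-05,
        1.35380852e+00, -2.06286394e-01]), 'dq': array([-1.03481442e-03,  8.10920322e-05,  7.50400235e-04, -8.40107126e-05,
       -9.29503883e-05,  2.25466276e-03]), 'joint_efforts': array([ 1.06461030e-03, -4.44809067e+01, -3.51664102e+01, -3.03155266e-04,
        7.39024763e-04, -2.73408637e-05]), 'eef_pos': array([0.16870513, 0.54972242, 0.23132536]), 'eef_rot': array([2.70027326e-06, 1.48356463e-01, 9.88933951e-01, 2.71561258e-05]), 'wrist_force': array([-0.48874404, -0.30811163, -0.71441702]), 'torque': array([-0.01837073,  0.01404537, -0.00697499]), 'opening': 1.00035922094187}
```

```bash
python3 - <<'E'
import cv2
t=cv2.imread("pics/top0.png")[170:310,290:480]; s=cv2.imread("pics/side0.png")[190:350,270:470]
cv2.imwrite("pics/t1.png",cv2.resize(t,None,fx=4,fy=4,interpolation=cv2.INTER_CUBIC))
cv2.imwrite("pics/s1.png",cv2.resize(s,None,fx=3.5,fy=3.5,interpolation=cv2.INTER_CUBIC))
E
```

```text
(no output)
```

View pics/t1.png

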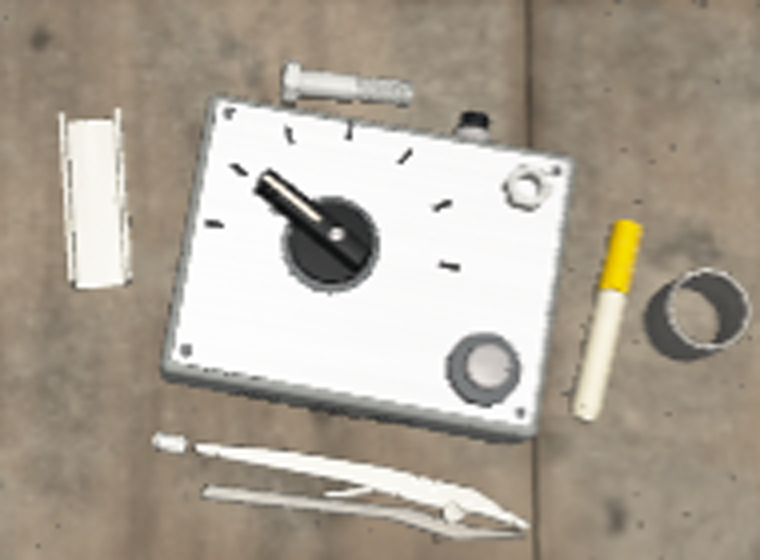

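View pics/s1.png

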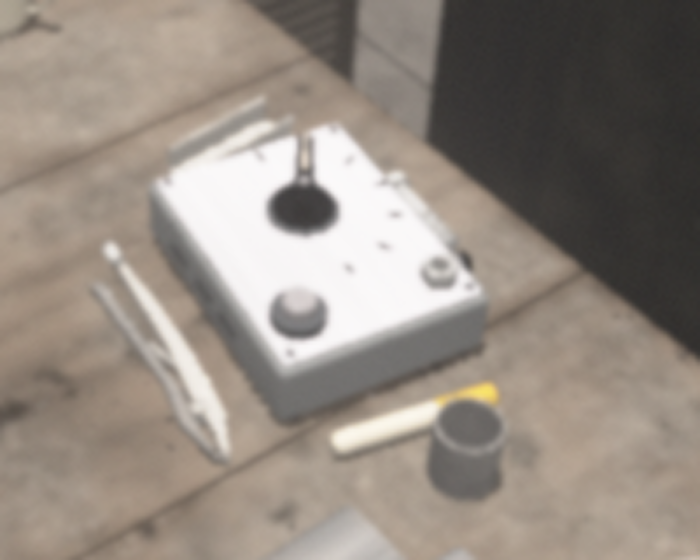

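The top crop shows the lever at mark 2. In crop pixels, the marks run from (214,223) through (238,168), (290,135), (349,129), (405,156) and (442,205) to (450,266). The axis is near (335,235), the button cap near (492,366), and the nut at (527,187) is well clear. I'll fit the box pose from the marks and the panel corners.

```bash
python3 - <<'E'
from h import *
from scipy.optimize import least_squares
c=imaging.camera("top")
m=np.array([(214,223),(238,168),(290,135),(349,129),(405,156),(442,205),(450,266)])
k=np.array([(215,97),(572,155),(537,430),(165,368)])
bm=[(5+69*np.sin(a),25+69*np.cos(a)) for a in np.arange(7)*np.pi/6]
bk=[(85,110),(85,-110),(-85,-110),(-85,110)]
W=atz(c,np.r_[m,k]/4+[290,170]-.375,.06)[:,:2]; B=np.array(bm+bk)/1e3
rot=lambda p,b:np.c_[b[:,0]*np.cos(p[2])-b[:,1]*np.sin(p[2]),b[:,0]*np.sin(p[2])+b[:,1]*np.cos(p[2])]+p[:2]
s=least_squares(lambda p:(rot(p,B)-W).ravel(),[.55,-.04,-.15],loss="soft_l1",f_scale=.002); p=s.x
print(p,np.degrees(p[2]));print(((rot(p,B)-W)*1e3).round(1).tolist())
tip=[(5+50*np.sin(a),25+50*np.cos(a)) for a in np.arange(7)*np.pi/6]
for n,b in(("axis",(5,25)),("btn",(-52,-72)),*[(f"tip{i+1}",t) for i,t in enumerate(tip)]): print(n,(rot(p,np.array([b])/1e3)*1e3).round(1))
# lever check
print(atz(c,np.array([[262,178],[335,232],[492,366]])/4+[290,170]-.375,.09)*1e3)
E
```

```text
[ 0.55008036 -0.04553788 -0.15933404] -9.129168027367372
[[-0.1, 0.4], [-0.5, -0.7], [-0.1, 0.6], [-0.7, -0.5], [0.2, -0.5], [0.1, -0.1], [0.5, 0.6], [5.9, 3.0], [1.7, -6.0], [-5.1, -1.8], [-0.9, 3.6]]
axis [[559.  -21.6]]
btn [[ 487.3 -108.4]]
tip1 [[566.9  27.7]]
tip2 [[590.5  17.1]]
tip3 [[605.7  -3.8]]
tip4 [[608.4 -29.6]]
tip5 [[597.8 -53.2]]
tip6 [[576.8 -68.4]]
tip7 [[551.1 -71. ]]
[[ 590.27456498   20.56076745   90.        ]
 [ 559.93720889  -20.81591494   90.        ]
 [ 485.79919704 -108.03833816   90.        ]]
```

The seven marks fit to within 1 mm. That puts the axis at (559,-21.6), the button at (487.3,-108.4) and the box yaw at -9.1°, with the lever at mark 2. The network points agree. Next I'll shut the fingers, travel high, and hover on the counter-clockwise side of the lever with tool x tangential.

```bash
python3 -m pendant '[[[30,-40,0,0,0],[30,-40,0,-5,0],[30,-40,0,-5,0],[30,-40,0,-5,0],[30,-40,0,-5,0],[30,-40,0,-2,0],[30,-40,0,0,0],[30,-40,0,0,0]]]'; python3 -m pendant '[[[30,-40,0,0,0],[30,-40,0,0,0],[30,-40,0,0,0],[30,-40,0,0,0],[31,-43,0,0,0],[0,0,0,0,0],[0,0,0,0,0]]]'
python3 - <<'E'
from h import *
o=monitor.get_obs(); print(o["eef_pos"],R.from_quat(np.array(o["eef_rot"])[[1,2,3,0]]).as_matrix().round(3)[:,0],o["q"].round(2),o["opening"])
E
```

```text
time_s: 1.85
eef_pos: [0.4096, 0.2283, 0.2316]
eef_rot: [0.0, 0.334, 0.942, 0.0]
wrist_force: [0.8, -0.6, 0.8]
opening: -0.002
time_s: 2.72
eef_pos: [0.5593, 0.0269, 0.231]
eef_rot: [-0.001, 0.335, 0.942, 0.0]
wrist_force: [-0.4, -0.2, -0.5]
opening: -0.002
[0.55927012 0.02692292 0.23095208] [-0.776  0.631  0.001] [-0.16  0.15  1.65  0.    1.35 -1.05] -0.0024739474233730317
```

```bash
python3 -m pendant '[[[0,0,-45,0,0],[0,0,-45,0,0],[0,0,-35,0,0],[0,0,-15,0,0],[0,0,-14,0,0],[0,0,0,0,0]]]'
python3 - <<'E'
from h import *
a=imaging.camera("side"); b=imaging.camera("top")
cv2.imwrite("pics/2.png",np.hstack([cv2.resize(a["img"][190:340,280:440,::-1],(400,375),interpolation=2),cv2.resize(b["img"][170:290,300:428,::-1],(400,375),interpolation=2)]))
E
```

```text
time_s: 3.48
eef_pos: [0.5595, 0.0271, 0.0772]
eef_rot: [-0.0, 0.334, 0.943, -0.0]
wrist_force: [0.1, -0.3, -0.3]
opening: 0.001
```

View pics/2.png

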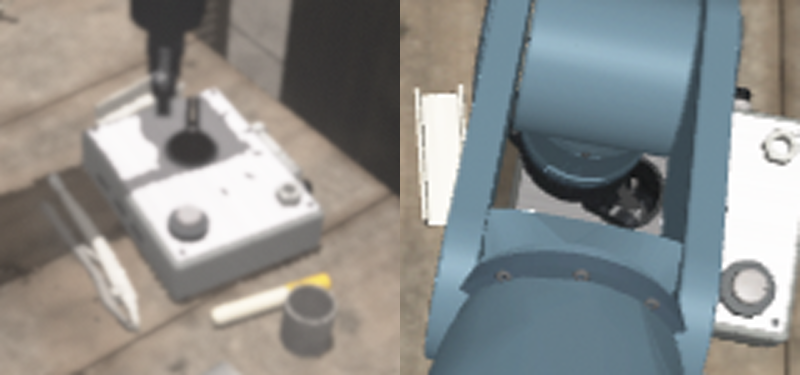

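The side view shows the shut fingertip at (163,112), just left of the lever at (193,112) and level with it, with a clear gap. I'll work out the arc waypoints.

```bash
python3 - <<'E'
import numpy as np
for A in(50.87,44,38,32,26,20.87,14,8,2,-4,-9.13,-15,-20,-24,-26,-28,-30):
    a=np.radians(A); c=np.array([559,-21.6])+38*np.array([np.cos(a),np.sin(a)])+18*np.array([-np.sin(a),np.cos(a)])
    print(A,c.round(1))
E
```

```text
50.87 [569.   19.2]
44 [573.8  17.7]
38 [577.9  16. ]
32 [581.7  13.8]
26 [585.3  11.2]
20.87 [588.1   8.8]
14 [591.5   5.1]
8 [594.1   1.5]
2 [596.3  -2.3]
-4 [598.2  -6.3]
-9.13 [599.4  -9.9]
-15 [600.4 -14. ]
-20 [600.9 -17.7]
-24 [601.  -20.6]
-26 [601.  -22.1]
-28 [601.  -23.5]
-30 [600.9 -25. ]
```

```bash
python3 -m pendant '[[[4.5,-4,0,0,0],[4.8,-3.5,0,0,0],[0,0,0,0,0],[3,-2,0,-3.5,0],[2,-2.8,0,-3.4,0],[1.7,-2.1,0,-3,0],[1.7,-2.1,0,-3,0],[0,0,0,0,0]]]'
```

```text
time_s: 4.58
eef_pos: [0.5775, 0.0101, 0.0773]
eef_rot: [0.0, 0.438, 0.899, -0.0]
wrist_force: [-0.4, -1.3, 0.2]
opening: -0.0
```

```bash
cat > look.py <<'E'
import sys
from h import *
a=imaging.camera("side")
ax=np.array([.559,-.0216,.09])
im=a["img"][:,:,::-1].copy()
cv2.imwrite(f"pics/{sys.argv[1]}.png",cv2.resize(im[190:310,290:430],(700,600),interpolation=2))
for i in range(7):
    A=np.radians(80.87-30*i); print(i+1,((px(a,ax+.05*np.array([np.cos(A),np.sin(A),0]))[0]-[290,190])*5).round())
for d in spotter.tip_of("side","selector_tip")[:2]:
    v=w(a,d["at"])-ax; print(d["confidence"],v.round(3),"mark",1+(80.87-np.degrees(np.arctan2(v[1],v[0])))/30)
E
python3 look.py 3
```

```text
1 [283. 205.]
2 [331. 199.]
3 [378. 209.]
4 [413. 233.]
5 [427. 266.]
6 [414. 298.]
7 [377. 321.]
0.64 [0.05  0.022 0.003] mark 2.9116315082846764
```

View pics/3.png

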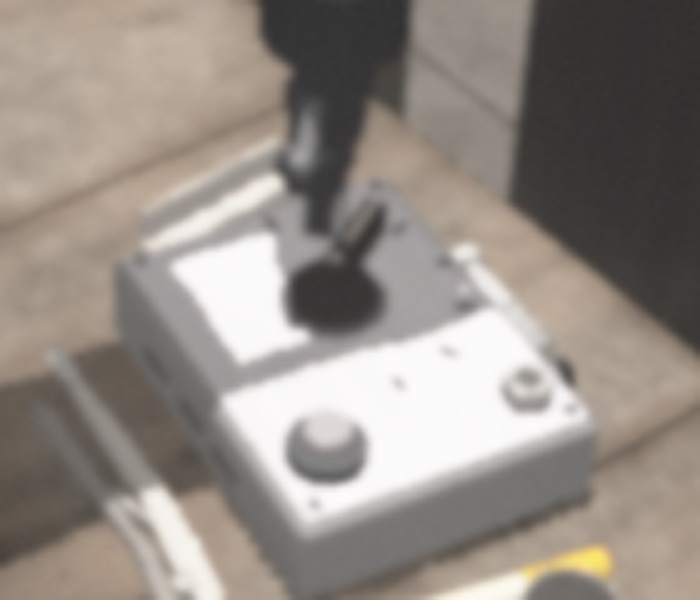

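The lever now rests at mark 3: its tip is at (378,209), matching the predicted mark-3 pixel. One click is done, so I'll do the next along the computed arc.

```bash
python3 -m pendant '[[[7.8,1.1,0,-6,0],[2.8,-2.4,0,-9,0],[1.7,-1.8,0,-4,0],[1.7,-1.9,0,-4,0],[1.3,-1.8,0,-4,0],[1.3,-1.8,0,-3,0],[1.1,-1.9,0,-3,0],[0,0,0,0,0]]]'; python3 look.py 4
```

```text
time_s: 5.68
eef_pos: [0.5952, -0.0005, 0.0774]
eef_rot: [0.0, 0.675, 0.738, -0.0]
wrist_force: [-0.4, 0.3, 0.7]
opening: 0.0
1 [283. 205.]
2 [331. 199.]
3 [378. 209.]
4 [413. 233.]
5 [427. 266.]
6 [414. 298.]
7 [377. 321.]
0.68 [ 0.053 -0.     0.004] mark 3.7100640928867676
```

View pics/4.png

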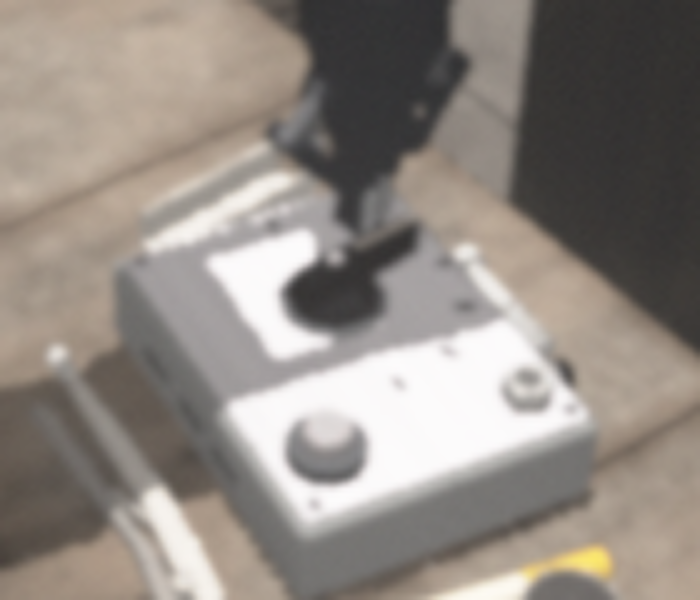

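The lever end is at (413,235), which is mark 4. One more gentle click to go.

```bash
python3 -m pendant '[[[3,-5.8,0,-9,0],[1.2,-3.6,0,-5,0],[0.6,-2.1,0,-3,0],[0.4,-2,0,-3,0],[0.3,-1.8,0,-2.5,0],[0.2,-1.9,0,-2.5,0],[0.1,-2.9,0,-4,0],[0,0,0,0,0]]]'; python3 look.py 5
```

```text
time_s: 6.78
eef_pos: [0.6008, -0.0205, 0.0772]
eef_rot: [0.0, 0.838, 0.546, -0.0]
wrist_force: [-0.3, 0.1, 0.5]
opening: 0.002
1 [283. 205.]
2 [331. 199.]
3 [378. 209.]
4 [413. 233.]
5 [427. 266.]
6 [414. 298.]
7 [377. 321.]
0.61 [ 0.045 -0.025  0.003] mark 4.6635318353234
```

View pics/5.png

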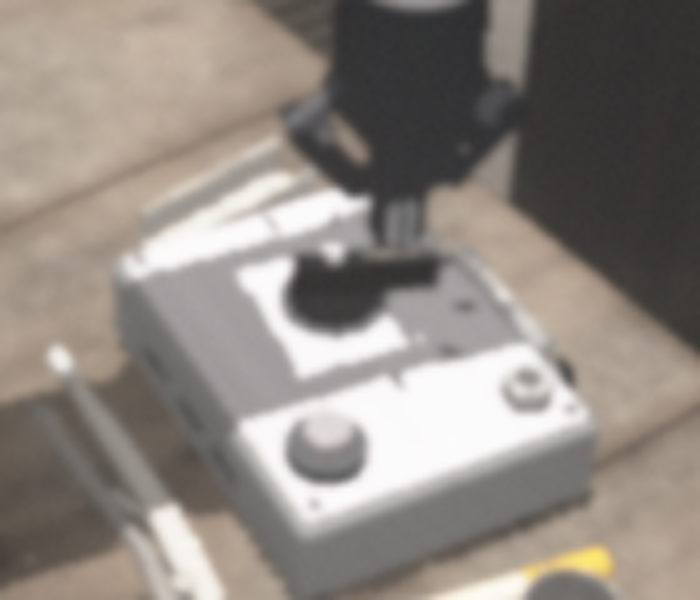

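The lever end is at (430,266), so it rests at mark 5. I'll back off the lever, lift, and move over the button.

```bash
python3 -m pendant '[[[4,6,0,0,0],[0,0,40,0,0],[0,0,40,0,0],[-40,-32,0,0,0],[-40,-32,0,0,0],[-37.5,-30,0,0,0],[0,0,0,0,0],[0,0,0,0,0]]]'; python3 - <<'E'
from h import *
a=imaging.camera("side"); 
for n in("side","wrist"):
    c=imaging.camera(n)
    for t in("set_button_top","selector_tip"):
        for d in spotter.tip_of(n,t)[:2]: print(n,t,round(d["confidence"],2),w(c,d["at"]).round(4))
    if n=="wrist": save(c,"6")
print(px(a,[[.4873,-.1084,z] for z in(.06,.075,.085)]),monitor.get_obs()["eef_pos"])
E
```

```text
time_s: 7.88
eef_pos: [0.4881, -0.1084, 0.1577]
eef_rot: [0.0, 0.839, 0.545, 0.0]
wrist_force: [0.7, 0.6, 0.5]
opening: -0.0
side set_button_top 0.49 [0.5377 0.3977 0.002 ]
side selector_tip 0.62 [ 0.6026 -0.0485  0.0929]
wrist set_button_top 0.88 [ 0.4906 -0.1057  0.0817]
wrist set_button_top 0.52 [ 0.5674 -0.0199  0.0538]
wrist selector_tip 0.98 [ 0.6059 -0.0451  0.0897]
[[353.8945986  282.31138293]
 [354.15687057 277.9868748 ]
 [354.33407182 275.05810074]] [ 0.48774635 -0.10789326  0.15714058]
```

View pics/6.png

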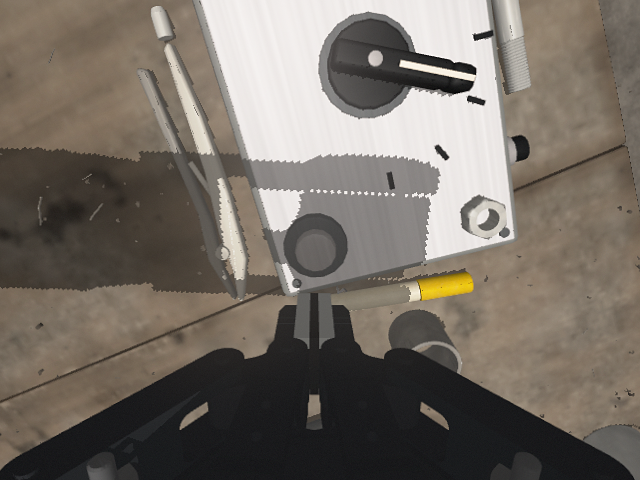

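The wrist view shows the button at (316,245). The white line of the lever runs from about (402,63) to (475,74), with marks 4 to 7 at (483,35), (476,100), (441,152) and (391,180). I'll measure the lever angle from these, since the network tip reads somewhat short of mark 5.

```bash
python3 - <<'E'
from h import *
c=imaging.camera("wrist")
L=atz(c,[(375,58),(402,64),(474,75)],.09)*1e3; M=atz(c,[(483,35),(476,100),(441,152),(391,180)],.06)*1e3; B=atz(c,[(316,245)],.075)*1e3
print(L.round(1),M.round(1),B)
d=L[2]-L[0]; print("lever",np.degrees(np.arctan2(d[1],d[0]))); d=L[2]-L[1]; print(np.degrees(np.arctan2(d[1],d[0])))
# circle fit centre of marks with r=69
from scipy.optimize import least_squares
s=least_squares(lambda p:np.hypot(*(M[:,:2]-p).T)-69,[559,-21]); print(s.x,s.fun); e=M[:,:2]-s.x; print(np.degrees(np.arctan2(e[:,1],e[:,0])))
cr=c["img"][0:130,300:500,::-1]; cv2.imwrite("pics/7.png",cv2.resize(cr,None,fx=4,fy=4,interpolation=2))
E
```

```text
[[561.4 -20.7  90. ]
 [573.1 -28.9  90. ]
 [605.7 -48.7  90. ]] [[629.3 -31.6  60. ]
 [615.  -64.1  60. ]
 [585.7 -84.9  60. ]
 [550.9 -88.6  60. ]] [[ 491.47730673 -104.62892925   75.        ]]
lever -32.383853895878055
-31.376754569834382
[561.33971666 -20.42678879] [-0.10398114  0.18143536 -0.10668347  0.00201616]
[ -9.32102285 -39.18875489 -69.29972125 -98.73593783]
```

View pics/7.png

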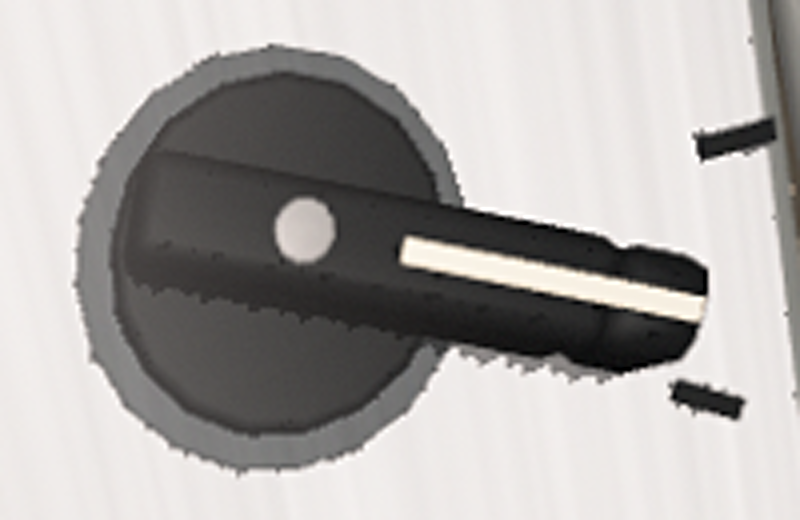

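```bash
python3 - <<'E'
from h import *
c=imaging.camera("wrist")
off=np.array([300,0])-.375
def ang(u,z):
    P=atz(c,np.array(u)/4+off,z)*1e3; d=P[1]-P[0]; return P[:,:2].round(1).tolist(),np.degrees(np.arctan2(d[1],d[0]))
print(ang([(305,230),(705,307)],.09)); print(ang([(402,252),(705,307)],.09)); print("edge",ang([(470,210),(610,242)],.09))
print("mark5",ang([(672,391),(743,407)],.06))
# top camera white line
t=imaging.camera("top"); cv2.imwrite("pics/8.png",cv2.resize(t["img"][180:280,310:440,::-1],None,fx=6,fy=6,interpolation=2))
E
```

```text
([[561.9, -20.6], [606.3, -49.9]], np.float64(-33.432710642786866))
([[572.4, -28.0], [606.3, -49.9]], np.float64(-32.83665661008094))
edge ([[582.0, -26.8], [597.3, -37.5]], np.float64(-35.07434687625691))
mark5 ([[610.6, -60.8], [619.9, -67.3]], np.float64(-35.04938030853638))
```

View pics/8.png

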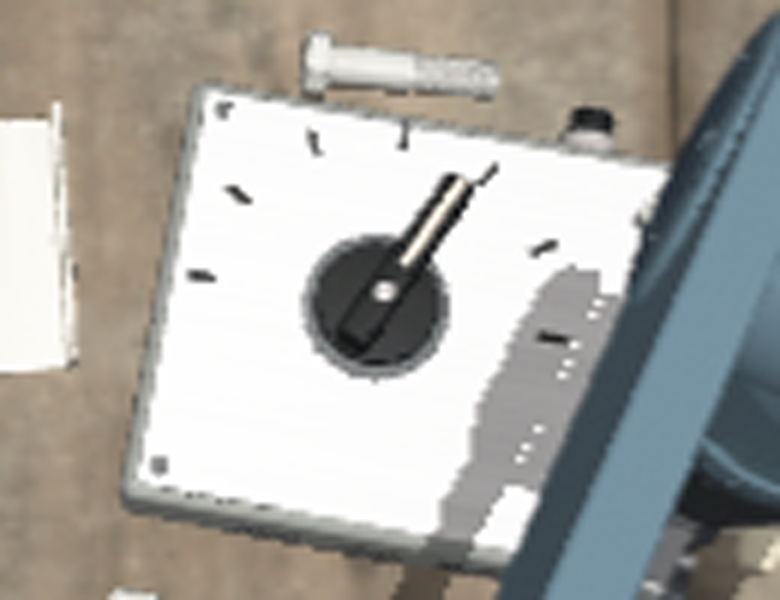

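Both views put the lever 3.5–6° short of mark 5, probably friction in the detent. That's inside the 8.6° tolerance but thin. I'll nudge it to the mark's centre with the finger face parallel to the lever; the next click is still 15° beyond.

```bash
python3 -m pendant '[[[40,31,0,-5,0],[40,31,0,-5,0],[37,32,0,-5,0],[0,0,-40,0,0],[0,0,-40,0,0],[-1,-9,0,0,0],[0,-4,0,0,0],[0,0,0,0,0]]]'; python3 -m pendant '[[[-1.3,-1.6,0,0,0],[-1.3,-1.5,0,0,0],[-0.6,-0.7,0,0,0],[0,0,0,0,0],[0,0,0,0,0]]]'
```

```text
time_s: 9.38
eef_pos: [0.605, -0.0285, 0.0797]
eef_rot: [0.001, 0.903, 0.43, 0.002]
wrist_force: [-0.4, 0.3, 0.5]
opening: 0.001
time_s: 10.0
eef_pos: [0.601, -0.0309, 0.0779]
eef_rot: [0.0, 0.902, 0.431, 0.001]
wrist_force: [4.5, 3.7, 4.0]
opening: 0.002
```

```bash
python3 -m pendant '[[[4,5,0,0,0],[2,4,0,0,0],[0,0,40,0,0],[0,0,40,0,0],[-40,-29,0,5,0],[-40,-29,0,5,0],[-38,-30.5,0,5,0],[0,0,0,0,0]]]'; python3 - <<'E'
from h import *
for i in range(2):
    c=imaging.camera("wrist")
    for d in spotter.tip_of("wrist","selector_tip")[:1]: print(w(c,d["at"]))
cv2.imwrite("pics/9.png",cv2.resize(c["img"][0:130,300:500,::-1],None,fx=4,fy=4,interpolation=2)); print(monitor.get_obs()["eef_pos"],monitor.get_obs()["wrist_force"])
E
```

```text
time_s: 11.0
eef_pos: [0.4857, -0.1119, 0.1567]
eef_rot: [-0.001, 0.839, 0.544, -0.001]
wrist_force: [0.9, 0.5, 0.3]
opening: 0.002
[ 0.60168459 -0.0510093   0.08910647]
[ 0.60207662 -0.04855121  0.08859316]
[ 0.48882506 -0.11033483  0.15730588] [-0.13735711  0.21728372  0.71322138]
```

View pics/9.png

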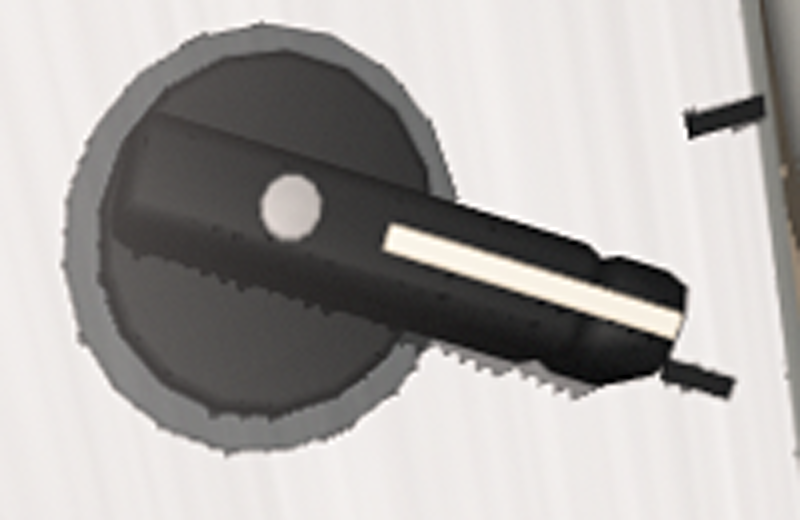

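The nudge turned the lever about 5°. The line's slope is now 16.1° against 17.2° for the mark 5 tick, so it is centred. Now the button.

```bash
python3 -m pendant '[[[0,2,-30,0,0],[0,0,-30,0,0],[0,0,-6,0,0],[0,0,-3,0,0],[0,0,-2,0,0],[0,0,-2,0,0],[0,0,0,0,0]]]'
```

```text
time_s: 12.08
eef_pos: [0.4884, -0.1088, 0.0847]
eef_rot: [0.0, 0.839, 0.545, 0.0]
wrist_force: [0.1, -0.0, -0.2]
opening: -0.0
```

```bash
python3 -m pendant '[[[0,1,-2,0,0],[0,0,-2,0,0],[0,0,0,0,0]]]';python3 -m pendant '[[[0,0,-2,0,0],[0,0,0,0,0]]]'; python3 -m pendant '[[[0,0,-2,0,0],[0,0,0,0,0]]]'
```

```text
time_s: 12.45
eef_pos: [0.4884, -0.1077, 0.0804]
eef_rot: [0.0, 0.839, 0.545, 0.0]
wrist_force: [0.2, 1.3, 2.0]
opening: 0.002
time_s: 12.7
eef_pos: [0.4884, -0.1077, 0.0784]
eef_rot: [0.0, 0.838, 0.545, 0.0]
wrist_force: [-0.1, 0.4, 3.4]
opening: -0.002
time_s: 12.95
eef_pos: [0.4884, -0.1077, 0.0764]
eef_rot: [0.0, 0.838, 0.545, 0.0]
wrist_force: [0.3, 0.8, 4.4]
opening: -0.001
```

```bash
python3 -m pendant '[[[0,0,-1,0,0],[0,0,0,0,0]]]'; python3 -m pendant '[[[0,0,-0.7,0,0],[0,0,0,0,0]]]'
```

```text
time_s: 13.2
eef_pos: [0.4885, -0.1078, 0.076]
eef_rot: [0.0, 0.838, 0.545, 0.0]
wrist_force: [-2.6, 1.5, 10.3]
opening: -0.001
time_s: 13.45
eef_pos: [0.4885, -0.1078, 0.0759]
eef_rot: [0.0, 0.838, 0.545, 0.0]
wrist_force: [-4.2, 2.3, 15.6]
opening: -0.001
```

There is a firm stop at z = 76.0. I'll find the height where contact is lost on the way up, to confirm the stroke was the full 6 mm and the finger didn't land on the housing.

```bash
python3 -m pendant '[[[0,0,1.7,0,0],[0,0,3.5,0,0],[0,0,0,0,0],[0,0,0,0,0]]]'; for i in 1 ; do python3 -m pendant '[[[0,0,0.7,0,0],[0,0,0,0,0],[0,0,0,0,0]]]'; done;  python3 -m pendant '[[[0,0,0.7,0,0],[0,0,0,0,0],[0,0,0,0,0]]]'
```

```text
time_s: 13.95
eef_pos: [0.4884, -0.1078, 0.0798]
eef_rot: [0.0, 0.839, 0.545, 0.0]
wrist_force: [1.0, 1.4, 2.6]
opening: -0.001
time_s: 14.32
eef_pos: [0.4882, -0.1077, 0.0804]
eef_rot: [0.0, 0.838, 0.545, -0.0]
wrist_force: [1.9, -0.9, 2.2]
opening: -0.001
time_s: 14.7
eef_pos: [0.4881, -0.1077, 0.0811]
eef_rot: [-0.0, 0.838, 0.545, -0.0]
wrist_force: [0.5, -0.4, 1.2]
opening: -0.001
```

There is still contact at 81.1 mm, so the stroke was at least 5.1 mm, beyond the 4.5 mm threshold. Now I'll retreat and check.

```bash
python3 -m pendant '[[[0,0,20,0,0],[0,0,30,0,0],[0,0,25.5,0,0],[0,0,0,0,0],[0,0,0,0,0],[0,0,0,0,0]]]'; python3 - <<'E'
from h import *
c=imaging.camera("wrist")
for t in("selector_tip","set_button_top","nut"):
    for d in spotter.tip_of("wrist",t)[:1]: print(t,w(c,d["at"]))
save(c,"10")
E
```

```text
time_s: 15.45
eef_pos: [0.4872, -0.1072, 0.1552]
eef_rot: [-0.001, 0.838, 0.545, -0.001]
wrist_force: [0.7, -0.1, 0.3]
opening: 0.0
selector_tip [ 0.59930142 -0.04796192  0.0896716 ]
set_button_top [ 0.48818313 -0.10579791  0.07978351]
nut [ 0.60061174 -0.04944566  0.0897114 ]
```

View pics/10.png

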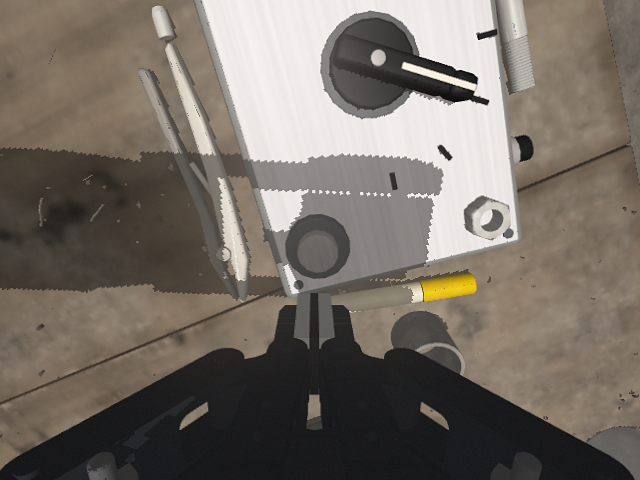

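The lever (end at (475,92)) lines up with mark 5 at (480,100). The button at (317,248) is up, and the nut and the visible tools are where they were. Handing in.

```bash
python3 -c "
from bench import order; print(order.hand_in())"
```

```text
the job is handed in; nothing more can be done
None
```

I pushed the lever with the shut fingertip from mark 2 to mark 5, one click at a time. I then pressed the button down to a firm stop, let it come back up, and handed the job in at about 15.5 s; no verdict was reported.

- **Lever:** after the third click, the pictures put it about 3.5–6° short of mark 5, so I nudged it once more (about 6 N). In the wrist view it then lined up with the mark 5 tick to about 1–2° and still did after the press. The trained network's lever tip disagreed: in the last picture it put the lever about 6° short of the mark, about 4 mm at the tip, which is its stated accuracy.
- **Button:** the fingertip met a firm stop at z = 76.0 mm. On the way up it was still in contact at 81.1 mm, so the stroke was at least 5.1 mm (4.5 mm counts as pressed). The highest force I read was about 16 N. In the last picture the button looked up; I did not measure its final height beyond the network's 80 mm.
- **Surroundings:** the nut and the tools visible in the last wrist picture looked unmoved. The channel, mug and tape were outside that picture and not rechecked at the end. The network's last nut reading was wrong: it landed on the lever tip.
- **Robot:** at hand-in it hung clear of the box, about 75 mm above the button, with a force reading near zero.

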